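Rock the pendulum angle gauge on a setting bar to its mark and hold it

ROBOT

A 6-joint arm with a two-finger parallel gripper is mounted at the origin on a cart in front of the work surface, level with it; the furniture and walls round the work are solid. World frame = base frame: x ahead of the robot, y to its left, z up, the work surface at z = 0. Lengths are in m, angles in rad, forces in N, time in s.
With the tool pointing down it reaches from about 0.375 to 0.925 m from the base axis. Payload 5.7 kg.
Tool frame: the origin (TCP) lies at the very end of the fingers, on their centre line; the grasp point (between the pads) lies 19 mm behind it (bot.grip_depth is the distance from the TCP to the grasp point, in m); x points along the fingers, y is the direction in which the jaws open and shut, and the axes are right-handed (so a half turn about x gives the same grasp; the last joint's range is limited). The gripper opens to 88 mm and grips with 3 to 60 N. Pads are 20 mm wide; open, the fingers measure 115 mm over their backs; the gripper's body (75 mm by 178 mm) begins 61 mm behind the grasp point.
Start: joints at [-1.323, 0.359, 1.51, -0, 1.272, -0.115], TCP at [0.213, -0.561, 0.223] pointing down, gripper open.
Joint ranges: [-2.97, 2.97], [-1.01, 2.36], [0.21, 2.38], [-0.96, 4.11], [0.2, 2.71], [-2.98, 2.98]. Speed limits (rad/s): [2.39, 2.39, 3.14, 3.14, 3.14, 3.14].

INTERFACE

Orientations are given as a unit quaternion [x, y, z, w].
In Python, from workcell import bot gives the robot as it stands. The module is installed in compiled form; this text tells all that it offers.
- The arm moves only by the tool move_arm, never from a script. Its argument "targets" is text: rows parted by semicolons, each of 5 numbers parted by spaces: the shift along the world's x, y, z in cm, then the turn about the world's z in degrees, then the opening in per cent of the stroke, from 0 (shut) to 100 (fully open). A call has 1 to 12 rows; each row shifts and turns the pose as measured when the row begins; what a row does not reach is not made up. A row lasts 1/10 s, in which the tool goes at most 50 mm and 8.59 degrees, less where a joint would pass 70% of its speed; a pose out of reach is approached as far as the arm can. A call is refused whole if a number of a shift passes 5 or a number of a turn 8.59, either way. A call with a gripper value outside its range is refused whole. The fingers move at their own pace and stop on an object; the grip force is fixed at half the most. Time passes only in rows, so rows that do not move let the fingers close. It gives the time, the measured TCP pose, the force and the opening at its end, in the units of the state.
- bot.sense(): the state, without advancing time (a new reading comes with each control period).
- bot.grab_frame(name): name is "side" or "top" or "wrist"; returns the picture (420x560x3 uint8, red, green, blue); there is no depth.
- bot.camera_params(name): a dict with "camera_matrix" (3x3 intrinsics, pixels), "k1" (the pictures are not rectified: a ray, as slopes to the right and down, at radius r is drawn at 1 + k1 r^2 times it, then the intrinsics apply), "extrinsics" (4x4, takes a point from camera to world coordinates). Camera axes: x right, y down, z forward; pixel columns grow to the right and rows downward; lengths in m; the calibration is good to about 2 mm. A picture is of the moment at which its call begins: read the wrist's pose just before it. camera_params takes no time and is no camera call; for the wrist camera it gives the pose at the moment of the call.
- bot.sign_off(): hands the job in, once; it reports no verdict.
The state is a dict: "clock": time; "joint_pos": joint angles; "dq": joint speeds; "tau": joint torques, N m; "eef_pos": TCP position; "eef_rot": TCP orientation; "wrist_force": force on the tool from outside, world axes, zero at the start; "torque": the same for the moment, N m; "width": finger opening in m.
Only numpy, scipy, OpenCV 4.12 (cv2) and the standard library are available. Lean on these libraries where they do the work, as an engineer would, in place of code of your own. Each camera call takes 0.05 s, during which the arm holds its last target. There are 200 camera calls.

TASK

Check the angle gauge on its setting block: lift the gauge by its top handle, seat the V-groove under its foot on the round bar of the block, and first hold it upright there for a moment. Then rock it sideways on the bar until the swinging pointer settles between the two prongs of the gauge's mark. Finish while still holding it there, at rest and seated gently on the bar, without letting go; leave the mark and the other things on the worktop alone.

Things in the scene. Friction and masses are not known exactly. Their poses are not given: they have to be found in the camera images.
- gauge: Loose angle gauge, 0.3 kg: grey frame, white dial, black handle on top; 90 mm wide (y), 34 deep (x), 158 tall, frame up to 111. Origin: centre of underside, z up; dial front looks along its -x, toward the robot; +y is left as the robot sees it. A 90 degree V-groove 24 mm wide, 12 deep runs along x under the middle of the foot; the feet beside it are flat.
- gauge_handle (a point): Grip point of the gauge's handle, 136 mm above the underside, axes as the gauge. The handle is a black block 24 mm (x) by 24 mm (y), from 111 to 158 mm above the underside; taken from above with the fingers on its y faces it does not hide the dial.
- gauge_seat (a point): Point 2.1 mm below the gauge's underside, middle of the foot, axes as the gauge: when the groove is seated on the bar this point lies on the bar's centre line, and the gauge rocks about that line (both groove flanks stay in touch).
- pointer (a joint): Angle (rad) of the gauge's dark swinging pointer with round bob; pivot 88 mm above the underside, pointer 54 mm long. 0 = straight down the gauge, positive = tip toward the gauge's +y. It hangs freely, swings about 2 times a second, settles in about 2 s. Lean the gauge's top toward its +y by an angle and the settled pointer reads that same positive angle.
- mark (a joint): Angle (rad) at which the mark is set, counted like the pointer's: a small brass fork on the dial with two prongs 8 mm apart, just behind the pointer's path, 54 mm from the pivot. It is tight and stays put; different at each start, 0.17 to 0.32 toward the gauge's +y.
- pointer_tip (a point): Tip of the swinging pointer, 54 mm from the pivot; its z axis runs from the tip to the pivot.
- mark_gap (a point): Middle of the gap between the mark's prongs, on the circle of the pointer's tip; the pointer is on the mark when the tip is here.
- setting_block: Fixed dark steel setting block, 90 mm (x) by 120 mm (y), origin centre of its underside, z up. Its shoulders are uneven: 26 mm high on its +y side, 36 mm on its -y side. Along its middle, along x, a round steel bar 20 mm thick and 82 mm long lies on an 8 mm web.
- bar_mid (a point): Middle of the bar's centre line, 60 mm above the block's underside, axes as the block (x along the bar); the bar's top is 10 mm higher.
- winchester: Fixed obstacle: big brown glass bottle right of the setting block, 132 mm wide, 315 mm tall, origin centre of underside; go round or over it.
- timer: Bystander: white bench timer, 62x66x21 mm, origin centre of underside.
- cover_box: Bystander: small flat square box, 35x35x17 mm, origin centre of underside.
- oil_bottle: Bystander: small brown bottle with black cap, 33 mm wide, 58 mm tall, origin centre of underside.
- tray: Bystander: flat aluminium slide tray, 45x100x10 mm, origin centre of underside.

How it is judged:
By the outcome, as a careful person would: the job done as asked, in the order asked, and still so for the second after the job is handed in, while the arm keeps its last pose, push and grip.
It also fails if it takes over 51 s, if anything falls off the work surface, if the arm or the gripper's body presses on something with over 40 N, if the wrist force passes 120 N, or if a joint passes its speed limit or range.

## Working session

There is one attempt and no reset: what is moved stays moved. The work goes in short steps, Python scripts to look and compute and a tool call to move; the robot and the scene stay as the last step left them, time stands still between calls to the robot, and variables do not carry over. Pictures are saved under pics/ and viewed, about 8 in all and at most 12, crops included, and the job is handed in when it is done.

Besides the shell and the picture viewer there is one more tool, called after "Request:" by a JSON object that holds its "api" and its "payload", one argument or row to a line. move_arm: Moves the arm, as the interface text tells. Its arguments: {"type":"object","properties":{"targets":{"type":"string"}},"required":["targets"]}

```bash
mkdir -p pics; cat > h.py <<'E'
import numpy as np, cv2
from workcell import bot
def ray(c,px):
    K=np.array(c["camera_matrix"]);T=np.array(c["extrinsics"])
    p=cv2.undistortPoints(np.array([[px]],float),K,np.array([c["k1"],0,0,0.]))[0,0] 
    # cv2 model: distorted = u*(1+k1 r^2)
    return T[:3,3],T[:3,:3]@np.array([p[0],p[1],1.])
def onz(c,px,z):
    o,d=ray(c,px);return o+d*(z-o[2])/d[2]
def proj(c,P):
    K=np.array(c["camera_matrix"]);T=np.linalg.inv(np.array(c["extrinsics"]))
    r=cv2.Rodrigues(T[:3,:3])[0]
    return cv2.projectPoints(np.array(P,float).reshape(-1,1,3),r,T[:3,3],K,np.array([c["k1"],0,0,0.]))[0][:,0]
def tri(c1,p1,c2,p2):
    o1,d1=ray(c1,p1);o2,d2=ray(c2,p2)
    s=np.linalg.lstsq(np.c_[d1,-d2],o2-o1,rcond=None)[0]
    a=o1+s[0]*d1;b=o2+s[1]*d2
    return (a+b)/2,np.linalg.norm(a-b)
def snap(n,f,crop=None,s=1):
    im=bot.grab_frame(n)[:,:,::-1]
    cv2.imwrite("pics/raw_"+f,im)
    if crop: x0,y0,x1,y1=crop; im=im[y0:y1,x0:x1]
    cv2.imwrite("pics/"+f,cv2.resize(np.ascontiguousarray(im),None,fx=s,fy=s,interpolation=cv2.INTER_CUBIC))
E
python3 - <<'E'
from h import *
for n in("side","top","wrist"):
    snap(n,n+"0.png"); c=bot.camera_params(n); print(n,np.round(c["camera_matrix"],1).tolist(),c["k1"],np.round(c["extrinsics"],3).tolist())
print(bot.sense())
a=cv2.imread("pics/side0.png");b=cv2.imread("pics/top0.png")
E
```

```text
side [[502.0, 0.0, 276.5], [0.0, 502.0, 198.6], [0.0, 0.0, 1.0]] -0.09915546904919137 [[-0.212, -0.628, 0.749, -0.421], [-0.977, 0.15, -0.151, 0.398], [-0.018, -0.764, -0.645, 0.877], [0.0, 0.0, 0.0, 1.0]]
top [[481.3, 0.0, 277.5], [0.0, 481.3, 206.3], [0.0, 0.0, 1.0]] 0.04424482806322586 [[0.027, -0.992, 0.123, 0.367], [-0.999, -0.029, -0.015, 0.218], [0.018, -0.123, -0.992, 1.032], [0.0, 0.0, 0.0, 1.0]]
wrist [[375.1, 0.0, 281.5], [0.0, 375.1, 208.7], [0.0, 0.0, 1.0]] -0.10664672715646499 [[0.355, -0.89, -0.286, 0.292], [-0.935, -0.339, -0.106, -0.531], [-0.003, 0.305, -0.952, 0.383], [0.0, 0.0, 0.0, 1.0]]
{'clock': 0.15, 'joint_pos': array([-1.32309835e+00,  3.59343166e-01,  1.51116103e+00,  1.41879206e-05,
        1.27249683e+00, -1.15109319e-01]), 'dq': array([ 0.00068719, -0.00332794, -0.00296461, -0.00114775,  0.00013654,
       -0.00037484]), 'tau': array([ 8.91773816e-04, -5.15756822e+01, -2.71008235e+01,  6.75542280e-02,
        3.06032330e-02, -8.83828852e-05]), 'eef_pos': array([ 0.21280436, -0.56043834,  0.22200922]), 'eef_rot': array([-0.69547606, -0.12806507,  0.69553247, -0.12707075]), 'wrist_force': array([ 0.09230668, -0.47799219,  0.18841514]), 'torque': array([ 0.01299278, -0.02660283, -0.04469521]), 'width': 0.08805280871895695}
```

View pics/side0.png

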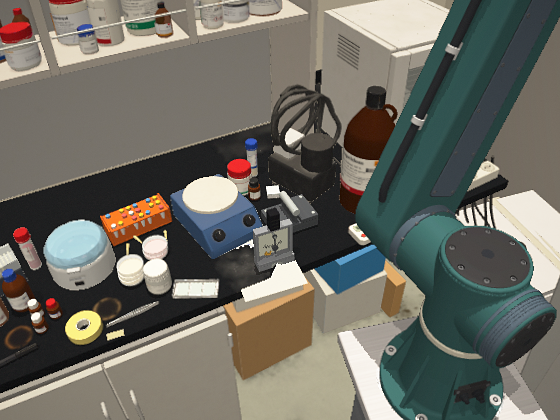

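View pics/top0.png

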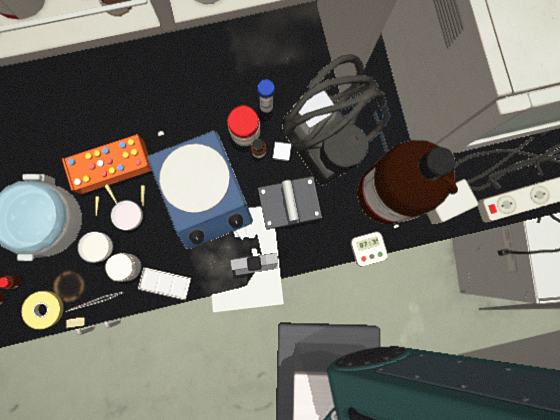

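```bash
python3 - <<'E'
import cv2,numpy as np
a=cv2.imread("pics/side0.png")[170:280,230:340];b=cv2.imread("pics/top0.png")[170:280,225:335]
f=lambda i:cv2.resize(i,(396,594) if 0 else (400,400),interpolation=cv2.INTER_CUBIC)
cv2.imwrite("pics/c0.png",np.hstack([f(a),f(b)]))
E
```

```text
(no output)
```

View pics/c0.png

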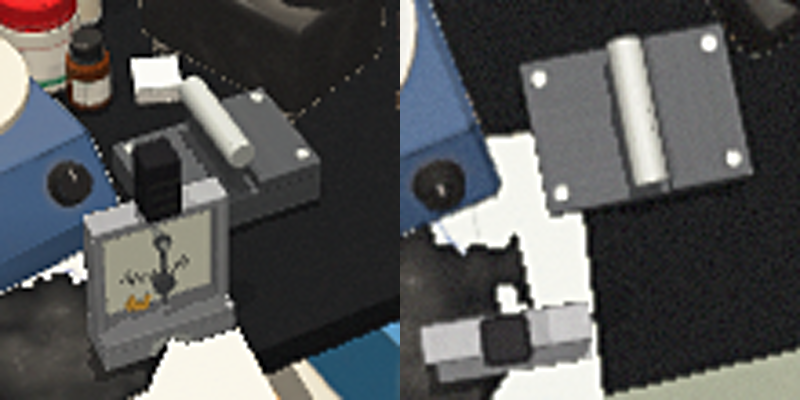

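```bash
cat > ov.py <<'E'
from h import *
def pose(x,y,yaw): 
    c,s=np.cos(yaw),np.sin(yaw); return lambda P:(np.array(P,float)@np.array([[c,s,0],[-s,c,0],[0,0,1]])+[x,y,0])
def box(x0,x1,y0,y1,z0,z1): return [[x,y,z] for z in(z0,z1) for x,y in((x0,y0),(x1,y0),(x1,y1),(x0,y1))]
E_=[(0,1),(1,2),(2,3),(3,0),(4,5),(5,6),(6,7),(7,4),(0,4),(1,5),(2,6),(3,7)]
G=[box(-.012,.012,-.012,.012,.111,.158),box(-.017,.017,-.045,.045,0,.111)]
B=[box(-.045,.045,0.00,.06,0,.026),box(-.045,.045,-.06,0,0,.036),box(-.041,.041,-.0,.0,.06,.07),box(-.041,.041,-.01,.01,.06,.06)]
def overlay(img,c,items,x0,y0,x1,y1,s):
    im=cv2.resize(img[y0:y1,x0:x1],None,fx=s,fy=s,interpolation=cv2.INTER_CUBIC)
    for pf,bs,col in items:
        for b in bs:
            q=(proj(c,pf(b))-[x0-.5,y0-.5])*s
            for i,j in E_: cv2.line(im,tuple(int(v) for v in q[i]),tuple(int(v) for v in q[j]),col,1)
    return im
E
python3 - <<'E'
from ov import *
ct=bot.camera_params("top");cs=bot.camera_params("side")
T=lambda u,v:(225+(u-400)/3.636-.4,170+v/3.636-.4)
S=lambda u,v:(230+u/3.636-.4,170+v/3.636-.4)
f,n=onz(ct,T(623,39),.062),onz(ct,T(652,183),.062)
print("bar",f,n,(f+n)/2,np.arctan2(*(f-n)[1::-1]),np.linalg.norm(f-n))
c=[onz(ct,T(*p),z) for p,z in(((521,66),.026),((738,26),.036),((752,174),.036),((555,214),.026))]
print(np.round(c,4),np.mean(c,0),np.arctan2(*(c[0]-c[3])[1::-1]),np.arctan2(*(c[1]-c[2])[1::-1]))
h=[onz(ct,T(*p),.158) for p in((482,316),(525,313),(528,360),(487,363))]
print(np.round(h,4),np.mean(h,0))
fr=[onz(ct,T(*p),.111) for p in((422,324),(588,306),(591,345),(426,364))]
print(np.round(fr,4),np.mean(fr,0))
print("side bar near end",tri(ct,T(652,183),cs,S(240,154)))
np.save("g.npy",0)
# gauge fit: side+top points of frame & handle
from scipy.optimize import least_squares
g=np.mean(fr,0); yaw=np.arctan2(*(np.array(fr[0])-fr[1])[1::-1])-np.pi/2
b=(np.mean(c,0)[:2]+((f+n)/2)[:2])/2; by=np.arctan2(*(f-n)[1::-1])
print(g,yaw,b,by)
pg=pose(g[0],g[1],yaw);pb=pose(*((f+n)/2)[:2],by)
it=[(pg,G,(0,0,255)),(pb,B,(0,255,0))]
a=overlay(cv2.imread("pics/side0.png"),cs,it,250,185,325,280,5)
t=overlay(cv2.imread("pics/top0.png"),ct,it,225,170,330,285,4)
k=480
cv2.imwrite("pics/o1.png",np.hstack([cv2.copyMakeBorder(i,0,k-i.shape[0],0,0,0) for i in(a,t)]))
E
```

```text
bar [0.54150652 0.18797722 0.062     ] [0.46068693 0.16979148 0.062     ] [0.50109672 0.17888435 0.062     ] 0.22133011452823814 0.08284037655619715
[[0.5303 0.2458 0.026 ]
 [0.5558 0.1208 0.036 ]
 [0.47   0.1113 0.036 ]
 [0.4446 0.2234 0.026 ]] [0.50019445 0.17534226 0.031     ] 0.25508980199254716 0.1101845092700066
[[0.3828 0.2574 0.158 ]
 [0.3848 0.2362 0.158 ]
 [0.3618 0.2339 0.158 ]
 [0.3598 0.2541 0.158 ]] [0.37227123 0.24542024 0.158     ]
[[0.3786 0.2906 0.111 ]
 [0.3903 0.2043 0.111 ]
 [0.3701 0.2022 0.111 ]
 [0.358  0.2877 0.111 ]] [0.37427949 0.24620411 0.111     ]
side bar near end (array([0.46081642, 0.17177071, 0.06492617]), np.float64(0.003755669493584856))
[0.37427949 0.24620411 0.111     ] 0.13465447415858667 [0.50064559 0.17711331] 0.22133011452823814
```

View pics/o1.png

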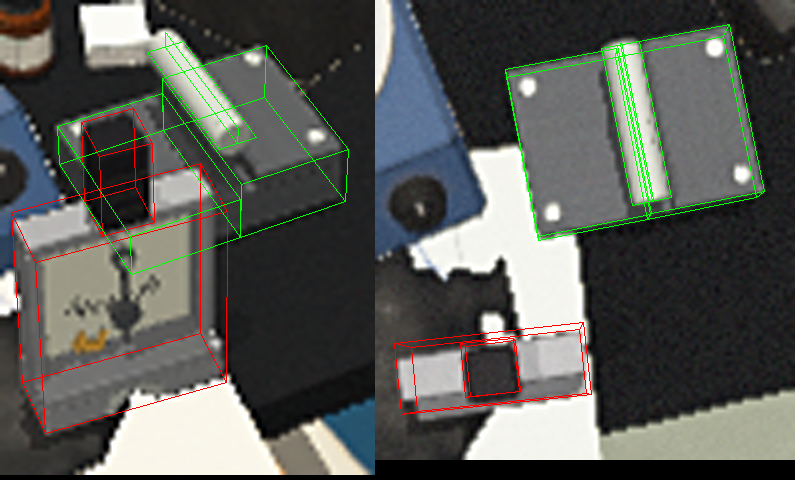

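Request:
{"api": "move_arm", "payload": {
  "targets": "0 0 4.8 0 100;0 0 4.8 8.5 100;0 0 4.8 8.5 100;2.1 4.5 0 8.5 100;2.1 4.5 0 8.5 100;2.1 4.5 0 8.5 100;2.1 4.5 0 8.5 100;2.1 4.5 0 8.5 100;2.1 4.5 0 8.5 100;2.1 4.5 0 8.5 100;1.5 4.7 0 0 100;1 4.7 0 0 100"
}}

```text
clock: 1.35
eef_pos: [0.383, -0.1462, 0.3677]
eef_rot: [0.459, 0.535, -0.464, 0.536]
wrist_force: [0.5, -0.3, -0.0]
width: 0.0877
```

```bash
python3 - <<'E'
from h import *
ct=bot.camera_params("top")
print("neck",onz(ct,(437,160),.315), "timer",onz(ct,(369,249),.02))
E
```

```text
neck [ 0.53406502 -0.03293789  0.315     ] timer [0.40812272 0.00867786 0.02      ]
```

Request:
{"api": "move_arm", "payload": {
  "targets": "1 4.5 0 0 100;0.5 4.9 0 0 100;0 4.9 0 0 100;0 4.9 0 0 100;-0.5 4.9 0 0 100;-0.5 4.9 0 0 100;-0.5 4.9 -2 0 100;0 3 -3 0 100;0 0 -2 0 100;0 0 0 0 100;0 0 0 0 100"
}}

```text
clock: 2.45
eef_pos: [0.3796, 0.2337, 0.2979]
eef_rot: [0.458, 0.537, -0.46, 0.539]
wrist_force: [0.1, 0.1, 0.0]
width: 0.0879
```

```bash
python3 - <<'E'
from ov import *
c=bot.camera_params("wrist");snap("wrist","w1.png");print(bot.sense()["eef_pos"])
pg=pose(.3733,.2458,.135);pb=pose(.501,.178,.22)
im=cv2.imread("pics/raw_w1.png")
cv2.imwrite("pics/w1o.png",overlay(im,c,[(pg,G,(0,0,255)),(pb,B,(0,255,0))],0,0,560,420,1.4))
E
```

```text
[0.37957248 0.23335675 0.29800256]
```

View pics/w1o.png

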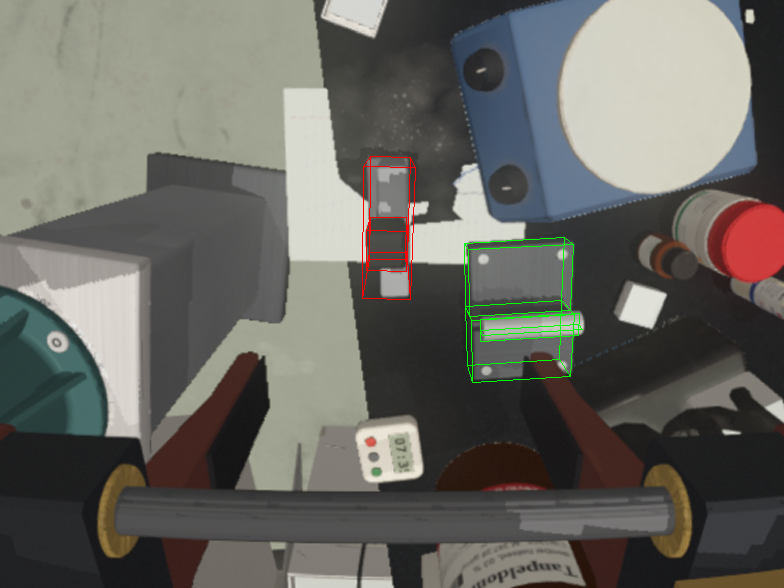

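```bash
python3 - <<'E'
from ov import *
c=bot.camera_params("wrist")
im=cv2.imread("pics/raw_w1.png")
F=[box(-.012,.012,-.012,.012,.111,.158),box(-.0,.0,-.045,.045,.111,.111)]
pg=pose(.3733,.2458,.135);pb=pose(.501,.178,.22)
a=overlay(im,c,[(pg,F,(0,0,255))],245,100,305,220,5)
b=overlay(im,c,[(pb,B,(0,255,0))],325,160,425,280,4)
h=600
cv2.imwrite("pics/w1z.png",np.hstack([cv2.copyMakeBorder(i,0,h-i.shape[0],0,0,0) for i in(a,b)]))
E
```

```text
(no output)
```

View pics/w1z.png

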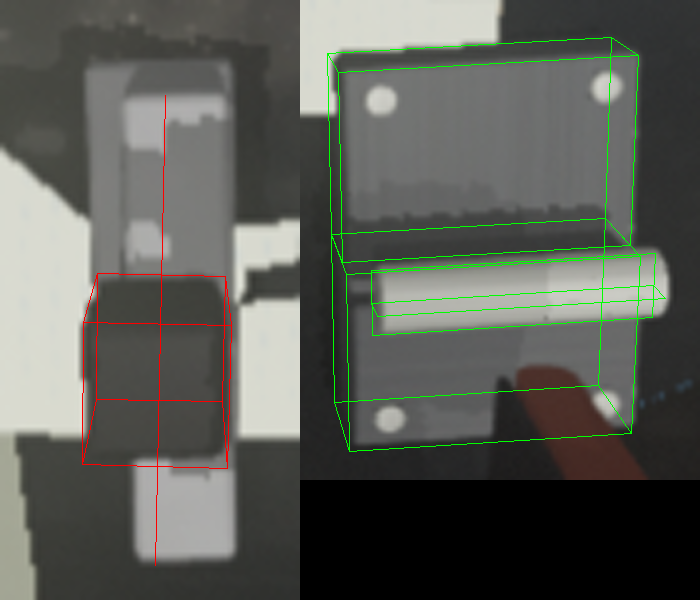

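Request:
{"api": "move_arm", "payload": {
  "targets": "-0.6 1.3 -3 0.9 100;0 0 -4 0 100;0 0 -4 0 100;0 0 -3 0 100;0 0 0 0 100;0 0 0 0 100"
}}

```text
clock: 3.1
eef_pos: [0.3822, 0.2454, 0.1635]
eef_rot: [0.462, 0.535, -0.452, 0.543]
wrist_force: [-0.2, -0.7, 0.2]
width: 0.088
```

```bash
python3 -c "
from workcell import bot
s=bot.sense();print(s['joint_pos'],s['eef_pos'],s['eef_rot'],s['tau'])"
```

```text
[ 0.42233291  0.21181032  1.89890061 -0.00525439  1.01390166  0.26033187] [0.38218013 0.24541391 0.16352046] [ 0.46188854  0.53541187 -0.45240862  0.54343312] [ 1.39439986e-01 -3.57422841e+01 -2.12908727e+01  4.09493304e-02
 -1.08734895e-01  6.10131665e-04]
```

Request:
{"api": "move_arm", "payload": {
  "targets": "-0.8 0.1 0 0 100;0 0 0 0 100;0 0 -1.5 0 100;0 0 -1.5 0 100;0 0 -1.4 0 100;0 0 0 0 100"
}}

```text
clock: 3.7
eef_pos: [0.381, 0.2494, 0.1286]
eef_rot: [0.469, 0.532, -0.446, 0.546]
wrist_force: [-0.5, 1.0, 0.1]
width: 0.088
```

```bash
python3 -c "
from h import *
s=bot.sense();print(s['joint_pos'],s['eef_pos'],s['eef_rot'])
snap('side','s2.png',(220,140,360,280),4)"
```

```text
[ 0.43169741  0.25548435  1.95222135 -0.00605016  0.89704275  0.27184001] [0.38095416 0.24937129 0.12861387] [ 0.46851702  0.53206504 -0.44630211  0.54608884]
```

View pics/s2.png

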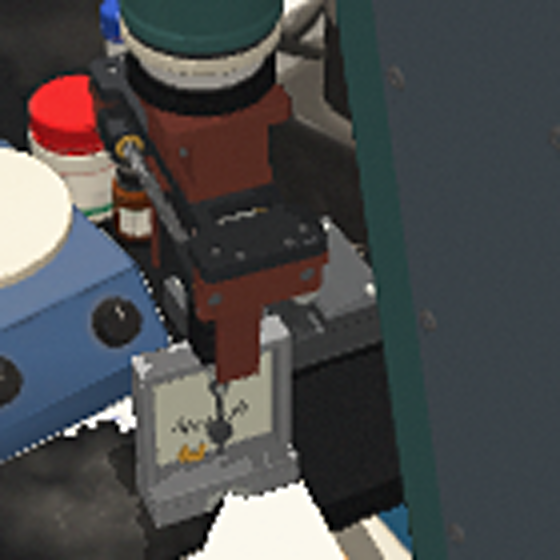

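Request:
{"api": "move_arm", "payload": {
  "targets": "-0.5 -0.3 0 0 100;0 0 0 0 100;0 0 0 0 100"
}}

```text
clock: 4.05
eef_pos: [0.378, 0.2474, 0.1324]
eef_rot: [0.471, 0.531, -0.444, 0.547]
wrist_force: [-0.2, -0.6, -0.3]
width: 0.0877
```

```bash
python3 -c "
from h import *
s=bot.sense();print(s['joint_pos'],s['eef_pos'],s['dq'],s['joint_pos'][[1,2,4]].sum()-3.1416)"
```

```text
[ 0.43044172  0.24178727  1.96010326 -0.00592889  0.89630401  0.27027363] [0.37798314 0.24742585 0.13241867] [-5.36913452e-06 -1.58301270e-02  3.96312631e-03 -5.24796727e-04
  1.40546031e-02 -2.07356750e-03] -0.04340545845005073
```

Request:
{"api": "move_arm", "payload": {
  "targets": "0 0 2 0 100;0 0 2 0 100;0 0 0 0 100"
}}

```text
clock: 4.35
eef_pos: [0.378, 0.2474, 0.1744]
eef_rot: [0.471, 0.531, -0.444, 0.547]
wrist_force: [0.4, 0.8, 0.5]
width: 0.0877
```

```bash
python3 -c "
from h import *
s=bot.sense();print(s['joint_pos'],s['eef_pos'],s['dq'],s['joint_pos'][[1,2,4]].sum()-3.1416)"
```

```text
[ 0.43038026  0.17932502  1.91024195 -0.00547176  1.00791669  0.26944575] [0.37798832 0.24739928 0.17440945] [-0.00148456  0.0207261   0.02897519 -0.00100625 -0.02781457  0.00030561] -0.04411633762446199
```

Request:
{"api": "move_arm", "payload": {
  "targets": "1 0 0 0 100;1 0 0 0 100;0 0 0 0 100"
}}

```text
clock: 4.65
eef_pos: [0.3998, 0.2474, 0.1737]
eef_rot: [0.471, 0.531, -0.443, 0.547]
wrist_force: [0.9, -1.2, -0.7]
width: 0.0876
```

```bash
cat > st.py <<'E'
from h import *
from scipy.spatial.transform import Rotation as R
s=bot.sense();M=R.from_quat(s['eef_rot']).as_matrix()
print(s['clock'],'q',np.round(s['joint_pos'],4),'p',np.round(s['eef_pos'],4),'sum',round(s['joint_pos'][[1,2,4]].sum()-3.1416,4),'xax',np.round(M[:,0],3),'jaw deg',round(np.degrees(np.arctan2(M[1,1],M[0,1])),2),'F',np.round(s['wrist_force'],1),np.round(s['torque'],2),'w',round(s['width'],4))
E
python3 st.py
```

```text
4.65 q [ 0.4103  0.2058  1.8766 -0.0046  1.0141  0.2485] p [0.3998 0.2474 0.1737] sum -0.0452 xax [ 0.043  0.014 -0.999] jaw deg 9.39 F [ 0.9 -1.2 -0.7] [ 0.03 -0.05 -0.05] w 0.0876
```

Request:
{"api": "move_arm", "payload": {
  "targets": "-1 0 0 0 100;-1 0 0 0 100;0 0 0 0 100"
}}

```text
clock: 4.95
eef_pos: [0.377, 0.2464, 0.1715]
eef_rot: [0.47, 0.531, -0.446, 0.546]
wrist_force: [-0.0, 0.2, 0.2]
width: 0.0881
```

```bash
python3 st.py
```

```text
4.95 q [ 0.4293  0.1836  1.9134 -0.0054  1.0046  0.2693] p [0.377  0.2464 0.1715] sum -0.0399 xax [ 0.038  0.012 -0.999] jaw deg 9.32 F [-0.   0.2  0.2] [-0.05 -0.07  0.04] w 0.0881
```

Request:
{"api": "move_arm", "payload": {
  "targets": "0 0 -2 0 100;0 0 -2 0 100;0 0 0 0 100"
}}

```text
clock: 5.25
eef_pos: [0.3754, 0.2467, 0.131]
eef_rot: [0.47, 0.532, -0.445, 0.547]
wrist_force: [0.1, -0.5, -0.1]
width: 0.0879
```

```bash
python3 st.py
```

```text
5.25 q [ 0.4312  0.2418  1.9651 -0.0058  0.8936  0.2704] p [0.3754 0.2467 0.131 ] sum -0.0411 xax [ 0.039  0.013 -0.999] jaw deg 9.41 F [ 0.1 -0.5 -0.1] [-0.08 -0.05 -0.01] w 0.0879
```

Request:
{"api": "move_arm", "payload": {
  "targets": "0 0 4.5 0 100;0 0 4.5 0 100;0 0 4.5 0 100;0 0 0 0 100"
}}

```text
clock: 5.65
eef_pos: [0.3717, 0.2456, 0.2711]
eef_rot: [0.467, 0.533, -0.446, 0.546]
wrist_force: [-0.5, -0.3, 0.6]
width: 0.0877
```

```bash
python3 st.py
```

```text
5.65 q [ 0.4325  0.0644  1.7773 -0.0048  1.2649  0.2683] p [0.3717 0.2456 0.2711] sum -0.035 xax [ 0.034  0.011 -0.999] jaw deg 9.48 F [-0.5 -0.3  0.6] [-0.04 -0.07  0.  ] w 0.0877
```

Request:
{"api": "move_arm", "payload": {
  "targets": "0 0 -2 0 100;0 0 -2 0 100;0 0 -2 0 100;0 0 -2 0 100;0 0 -2 0 100;0 0 0 0 100"
}}

```text
clock: 6.25
eef_pos: [0.3713, 0.2463, 0.1727]
eef_rot: [0.47, 0.532, -0.443, 0.548]
wrist_force: [-0.4, 0.4, 0.4]
width: 0.0877
```

```bash
python3 st.py
```

```text
6.25 q [ 0.4343  0.1728  1.9244 -0.0055  1.0001  0.2701] p [0.3713 0.2463 0.1727] sum -0.0443 xax [ 0.042  0.014 -0.999] jaw deg 9.56 F [-0.4  0.4  0.4] [ 0.   -0.03 -0.  ] w 0.0877
```

Request:
{"api": "move_arm", "payload": {
  "targets": "0 0 5 0 100;0 0 5 0 100;0 0 5 0 100;0 0 4 0 100;0 0 2 0 100;0 0 1 0 100;0 0 0 0 100"
}}

```text
clock: 6.95
eef_pos: [0.3654, 0.2441, 0.4048]
eef_rot: [0.469, 0.532, -0.443, 0.548]
wrist_force: [-0.1, 1.3, -0.9]
width: 0.0877
```

```bash
python3 st.py
```

```text
6.95 q [ 0.4354 -0.0335  1.5568 -0.0046  1.5755  0.2672] p [0.3654 0.2441 0.4048] sum -0.0428 xax [ 0.041  0.014 -0.999] jaw deg 9.62 F [-0.1  1.3 -0.9] [-0.09 -0.03 -0.05] w 0.0877
```

Request:
{"api": "move_arm", "payload": {
  "targets": "0 0 -1 0 100;0 0 -1 0 100;0 0 -1 0 100;0 0 -1 0 100;0 0 -1 0 100;0 0 -1 0 100;0 0 -1 0 100;0 0 -1 0 100"
}}

```text
clock: 7.75
eef_pos: [0.3616, 0.2423, 0.3116]
eef_rot: [0.465, 0.534, -0.447, 0.546]
wrist_force: [-1.5, -0.7, 0.1]
width: 0.0875
```

```bash
python3 st.py
```

```text
7.75 q [ 0.4354  0.017   1.7258 -0.0047  1.3683  0.2683] p [0.3616 0.2423 0.3116] sum -0.0305 xax [ 0.03   0.009 -1.   ] jaw deg 9.62 F [-1.5 -0.7  0.1] [-0.03 -0.07 -0.01] w 0.0875
```

Request:
{"api": "move_arm", "payload": {
  "targets": "0 0 -1 0 100;0 0 -1 0 100;0 0 -1 0 100;0 0 -1 0 100;0 0 -1 0 100;0 0 -1 0 100;0 0 -1 0 100;0 0 -1 0 100;0 0 -1 0 100;0 0 -1 0 100;0 0 -1 0 100"
}}

```text
clock: 8.85
eef_pos: [0.362, 0.2425, 0.1921]
eef_rot: [0.466, 0.534, -0.447, 0.546]
wrist_force: [-0.5, -0.5, -0.8]
width: 0.0876
```

```bash
python3 st.py
```

```text
8.85 q [ 0.4354  0.1387  1.9083 -0.0052  1.0628  0.2698] p [0.362  0.2425 0.1921] sum -0.0318 xax [ 0.031  0.009 -0.999] jaw deg 9.63 F [-0.5 -0.5 -0.8] [ 0.   -0.06 -0.01] w 0.0876
```

Request:
{"api": "move_arm", "payload": {
  "targets": "0.4 0 -0.6 0 100;0.4 0 -0.3 0 100;0.4 0.1 0.5 0 100;0 0.1 1.2 0 100;0 0 2 0 100;0 0 3 0 100;0 0 -3 0 100;0 0 -2.4 0 100;0 0 -2 0 100;0 0 -1.4 0 100;0 0 -0.9 0 100;0 0 -0.4 0 100"
}}

```text
clock: 10.05
eef_pos: [0.3841, 0.2476, 0.1547]
eef_rot: [0.471, 0.531, -0.442, 0.548]
wrist_force: [0.8, 0.1, 0.2]
width: 0.088
```

```bash
python3 st.py
```

```text
10.05 q [ 0.425   0.2134  1.9264 -0.0054  0.9553  0.2611] p [0.3841 0.2476 0.1547] sum -0.0465 xax [ 0.044  0.015 -0.999] jaw deg 9.55 F [0.8 0.1 0.2] [-0.08 -0.02  0.04] w 0.088
```

Request:
{"api": "move_arm", "payload": {
  "targets": "0 0 4 0 100;-0.5 0 4 0 100;-3 0 2 0 100;-3 0 2 0 100;0 0 0 0 100;0 0 0 0 100"
}}

```text
clock: 10.65
eef_pos: [0.32, 0.2485, 0.2819]
eef_rot: [0.473, 0.531, -0.441, 0.549]
wrist_force: [-0.4, 0.4, 0.2]
width: 0.0879
```

```bash
python3 st.py
```

```text
10.65 q [ 0.4963 -0.0212  1.8388 -0.0075  1.2725  0.3325] p [0.32   0.2485 0.2819] sum -0.0515 xax [ 0.049  0.018 -0.999] jaw deg 9.49 F [-0.4  0.4  0.2] [-0.08 -0.08  0.02] w 0.0879
```

Request:
{"api": "move_arm", "payload": {
  "targets": "0 0 -0.5 0 100;0.5 0 -0.5 0 100;0.5 0 -0.5 0 100;0.5 0 -0.5 0 100;0.5 0 -0.5 0 100;0.5 0 -0.5 0 100"
}}

```text
clock: 11.25
eef_pos: [0.3489, 0.2479, 0.2467]
eef_rot: [0.472, 0.531, -0.442, 0.548]
wrist_force: [0.1, 0.5, 0.9]
width: 0.088
```

```bash
python3 st.py
```

```text
11.25 q [ 0.4616  0.0528  1.8546 -0.0066  1.1862  0.2995] p [0.3489 0.2479 0.2467] sum -0.048 xax [ 0.046  0.016 -0.999] jaw deg 9.41 F [0.1 0.5 0.9] [ 0.01 -0.05  0.01] w 0.088
```

Request:
{"api": "move_arm", "payload": {
  "targets": "0.8 0 -1 0 100;0.8 -0.1 -1.5 0 100;0.6 0 -1.5 0 100;0.3 0 -1.5 0 100;0 0 -1.5 0 100;0 0 -1.5 0 100;0 0 -1 0 100;0 0 -0.7 0 100;0 0 -0.4 0 100;0 0 -0.2 0 100"
}}

```text
clock: 12.25
eef_pos: [0.3797, 0.2463, 0.1292]
eef_rot: [0.472, 0.53, -0.443, 0.548]
wrist_force: [0.1, -0.5, -0.4]
width: 0.0878
```

```bash
python3 st.py
```

```text
12.25 q [ 0.4269  0.2461  1.9652 -0.0064  0.8828  0.2679] p [0.3797 0.2463 0.1292] sum -0.0475 xax [ 0.045  0.015 -0.999] jaw deg 9.32 F [ 0.1 -0.5 -0.4] [-0.03 -0.1  -0.01] w 0.0878
```

Request:
{"api": "move_arm", "payload": {
  "targets": "-0.25 0 -0.3 0.5 100;-0.25 0 -0.4 0 100;0 0 -0.3 0 60;0 0 0 0 30;0 0 0 0 0;0 0 0 0 0;0 0 0 0 0;0 0 0 0 0;0 0 0 0 0"
}}

```text
clock: 13.15
eef_pos: [0.3755, 0.2471, 0.12]
eef_rot: [0.471, 0.532, -0.439, 0.55]
wrist_force: [-0.4, 0.2, 0.0]
width: 0.0353
```

```bash
python3 st.py
```

```text
13.15 q [ 0.4322  0.2553  1.9845 -0.0062  0.8503  0.2633] p [0.3755 0.2471 0.12  ] sum -0.0515 xax [ 0.049  0.017 -0.999] jaw deg 9.89 F [-0.4  0.2  0. ] [-0.01 -0.04  0.  ] w 0.0353
```

Request:
{"api": "move_arm", "payload": {
  "targets": "0 0 0 0 0;0 0 0 0 0;0 0 0 0 0;0 0 0 0 0"
}}

```text
clock: 13.55
eef_pos: [0.3725, 0.2463, 0.1202]
eef_rot: [0.469, 0.533, -0.441, 0.549]
wrist_force: [-1.7, 1.0, 1.4]
width: 0.0242
```

```bash
python3 st.py
```

```text
13.55 q [ 0.4326  0.2539  1.9857 -0.0049  0.8565  0.2629] p [0.3725 0.2463 0.1202] sum -0.0455 xax [ 0.043  0.016 -0.999] jaw deg 9.89 F [-1.7  1.   1.4] [-0.07  0.67  0.05] w 0.0242
```

Request:
{"api": "move_arm", "payload": {
  "targets": "0 0 -0.3 0 0;0 0 -0.3 0 0;0 0 -0.3 0 0"
}}

```text
clock: 13.85
eef_pos: [0.3773, 0.2473, 0.119]
eef_rot: [0.471, 0.531, -0.438, 0.552]
wrist_force: [-12.0, -6.4, 50.9]
width: 0.0258
```

```bash
python3 st.py
```

```text
13.85 q [ 0.432   0.2575  1.9849 -0.008   0.8443  0.2633] p [0.3773 0.2473 0.119 ] sum -0.0549 xax [ 0.052  0.018 -0.998] jaw deg 9.95 F [-12.   -6.4  50.9] [-1.06  2.89 -0.09] w 0.0258
```

Request:
{"api": "move_arm", "payload": {
  "targets": "-0.1 0 0.1 0 0;-0.1 0 0 0 0;-0.1 0 0 0 0;-0.1 0 0 0 0"
}}

```text
clock: 14.25
eef_pos: [0.3734, 0.2471, 0.1205]
eef_rot: [0.472, 0.531, -0.438, 0.552]
wrist_force: [0.9, -0.7, 0.3]
width: 0.0242
```

```bash
python3 st.py
```

```text
14.25 q [ 0.4358  0.2502  1.9909 -0.0089  0.8442  0.2678] p [0.3734 0.2471 0.1205] sum -0.0562 xax [ 0.054  0.018 -0.998] jaw deg 9.94 F [ 0.9 -0.7  0.3] [-0.04 -0.66 -0.02] w 0.0242
```

Request:
{"api": "move_arm", "payload": {
  "targets": "0 0 1 0 0;0 0 4.5 0 0;0 0 5 0 0;0 0 5 0 0;0 0 5 0 0;0 0 5 0 0;0 0 5 0 0;0 0 0 0 0;0 0 0 0 0"
}}

```text
clock: 15.15
eef_pos: [0.3657, 0.2436, 0.4316]
eef_rot: [0.469, 0.532, -0.44, 0.551]
wrist_force: [-0.1, -0.3, -3.8]
width: 0.0239
```

```bash
python3 st.py
```

```text
15.15 q [ 0.436  -0.0445  1.5065 -0.0067  1.6315  0.2613] p [0.3657 0.2436 0.4316] sum -0.0481 xax [ 0.046  0.014 -0.999] jaw deg 9.97 F [-0.1 -0.3 -3.8] [-0.05  0.02 -0.06] w 0.0239
```

Request:
{"api": "move_arm", "payload": {
  "targets": "0.5 -0.2 -0.5 0 0;1.1 -0.5 -1 0.2 0;1.1 -0.5 -1 0.2 0;1.1 -0.5 -1 0.2 0;1.1 -0.5 -1 0.2 0;1.1 -0.5 -1 0.2 0;1.1 -0.5 -1 0.2 0;1.1 -0.5 -1 0.2 0;1.1 -0.5 -1 0.2 0;1.1 -0.5 -1 0.2 0;1.1 -0.5 -1 0.2 0;0.5 -0.3 -0.5 0.2 0"
}}

```text
clock: 16.35
eef_pos: [0.4931, 0.181, 0.3028]
eef_rot: [0.453, 0.544, -0.434, 0.557]
wrist_force: [0.3, 0.2, -2.4]
width: 0.0238
```

```bash
python3 st.py
```

```text
16.35 q [0.2182 0.1648 1.5794 0.003  1.3642 0.0026] p [0.4931 0.181  0.3028] sum -0.0331 xax [ 0.032  0.01  -0.999] jaw deg 12.31 F [ 0.3  0.2 -2.4] [-0.05 -0.05 -0.01] w 0.0238
```

Request:
{"api": "move_arm", "payload": {
  "targets": "0 0 1 0 0;0 0 4.5 0 0;0 0 5 0 0;0 0 5 0 0;0 0 5 0 0;0 0 5 0 0;0 0 0 0 0;0 0 0 0 0;0 0 -0.6 0 0;0 0 -1 0 0;0 0 -1 0 0;0 0 -1 0 0"
}}

```text
clock: 17.55
eef_pos: [0.4842, 0.1807, 0.5241]
eef_rot: [0.452, 0.546, -0.434, 0.556]
wrist_force: [-0.3, -0.0, -2.1]
width: 0.0237
```

```bash
python3 st.py
```

```text
17.55 q [0.2199 0.0882 1.1622 0.005  1.8618 0.0039] p [0.4842 0.1807 0.5241] sum -0.0294 xax [ 0.028  0.011 -1.   ] jaw deg 12.45 F [-0.3 -0.  -2.1] [-0.04 -0.09 -0.03] w 0.0237
```

Request:
{"api": "move_arm", "payload": {
  "targets": "0 0 -1 0 0;0 0 -1 0 0;0 0 -1 0 0;0 0 -1 0 0;0 0 -1 0 0;0 0 -1 0 0;0 0 -1 0 0;0 0 -1 0 0;0 0 -1 0 0;0 0 -1 0 0;0 0 -1 0 0;0 0 -0.5 0 0"
}}

```text
clock: 18.75
eef_pos: [0.4827, 0.1802, 0.3945]
eef_rot: [0.45, 0.548, -0.436, 0.555]
wrist_force: [-0.4, 0.0, -2.8]
width: 0.0242
```

```bash
python3 st.py
```

```text
18.75 q [0.2197 0.1065 1.4325 0.0048 1.5805 0.0025] p [0.4827 0.1802 0.3945] sum -0.0221 xax [ 0.02   0.009 -1.   ] jaw deg 12.44 F [-0.4  0.  -2.8] [-0.06 -0.05 -0.02] w 0.0242
```

Request:
{"api": "move_arm", "payload": {
  "targets": "0.2 0 -1 0 0;0.2 0 -1 0 0;0.2 0 -1 0 0;0.2 0 -1 0 0;0.2 0 -1 0 0;0.2 0 -1 0 0;0.2 0 -1 0 0;0.2 0 -1 0 0;0.2 0 -1 0 0;0 0 -1 0 0;0 0 -1 0 0;0 0 -0.5 0 0"
}}

```text
clock: 19.95
eef_pos: [0.5027, 0.1802, 0.2691]
eef_rot: [0.45, 0.548, -0.436, 0.555]
wrist_force: [-0.2, 0.1, -3.2]
width: 0.0236
```

```bash
python3 st.py
```

```text
19.95 q [ 0.2113  0.2097  1.6058  0.0051  1.3037 -0.0071] p [0.5027 0.1802 0.2691] sum -0.0225 xax [ 0.021  0.01  -1.   ] jaw deg 12.43 F [-0.2  0.1 -3.2] [-0.09 -0.08  0.02] w 0.0236
```

```bash
python3 - <<'E'
from ov import *
s=bot.sense();p=s['eef_pos']
pg0=pose(p[0],p[1],np.radians(12.4)); dz=p[2]-.1205
pg=lambda P:pg0(P)+[0,0,dz]
pb=pose(.503,.178,.215)
V=[box(-.017,.017,0,0,0,.012),box(-.017,.017,-.045,.045,0,.0),box(-.017,-.017,-.012,.012,0,.111)]
out=[]
for n,w,sc in(("side",(240,110,340,230),5),("wrist",(240,60,440,300),2)):
    c=bot.camera_params(n);snap(n,n+"3.png");im=cv2.imread("pics/raw_%s3.png"%n)
    out.append(overlay(im,c,[(pg,V[:2],(0,0,255)),(pb,B[2:],(0,255,0))],*w,sc) if n=="side" else cv2.resize(im[:,100:500],None,fx=.75,fy=.75))
cv2.imwrite("pics/o3.png",np.hstack([cv2.copyMakeBorder(i,0,600-i.shape[0],0,0,0) for i in out]))
E
```

```text
(no output)
```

View pics/o3.png

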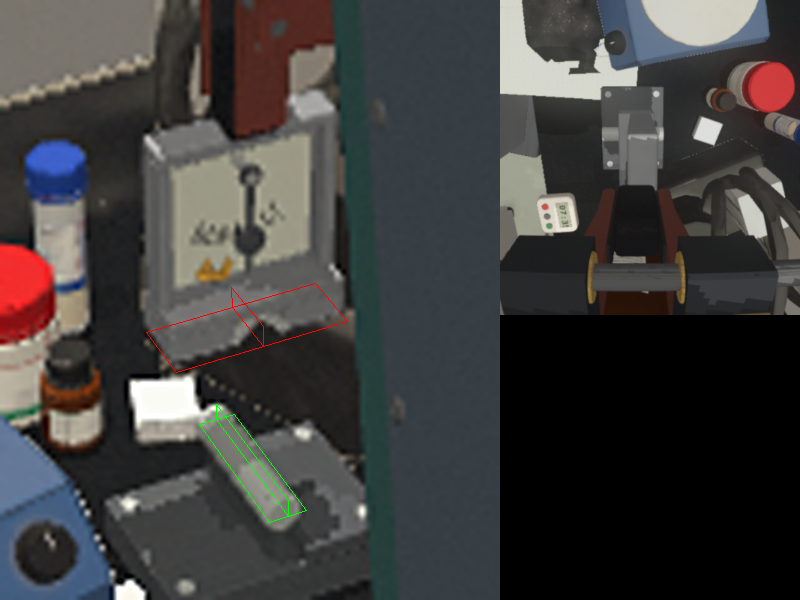

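Request:
{"api": "move_arm", "payload": {
  "targets": "0 -0.1 -0.7 0 0;0 -0.1 -1 0 0;0 0 -1 0 0;0 0 -1 0 0;0 0 -1 0 0;0 0 -1 0 0;0 0 -0.7 0 0;0 0 -0.4 0 0;0 0 -0.2 0 0;0 0 0 0 0"
}}

```text
clock: 21.05
eef_pos: [0.5029, 0.1781, 0.1938]
eef_rot: [0.45, 0.547, -0.435, 0.555]
wrist_force: [-0.1, -0.3, -3.3]
width: 0.0238
```

```bash
python3 st.py
```

```text
21.05 q [ 0.2073  0.2806  1.7086  0.0056  1.129  -0.0122] p [0.5029 0.1781 0.1938] sum -0.0234 xax [ 0.022  0.01  -1.   ] jaw deg 12.44 F [-0.1 -0.3 -3.3] [-0.05 -0.07 -0.02] w 0.0238
```

Request:
{"api": "move_arm", "payload": {
  "targets": "0 0 -0.4 0 0;0 0 -0.3 0 0;0 0 -0.2 0 0;0 0 -0.1 0 0"
}}

```text
clock: 21.45
eef_pos: [0.504, 0.1785, 0.1843]
eef_rot: [0.451, 0.547, -0.434, 0.556]
wrist_force: [-1.3, 0.1, 0.7]
width: 0.0238
```

Request:
{"api": "move_arm", "payload": {
  "targets": "0 0 -0.1 0 0;0 0 -0.1 0 0"
}}

```text
clock: 21.65
eef_pos: [0.5043, 0.1794, 0.1833]
eef_rot: [0.452, 0.547, -0.434, 0.555]
wrist_force: [-1.7, 2.2, 3.6]
width: 0.0242
```

```bash
python3 st.py
```

```text
21.65 q [ 0.2077  0.2926  1.721   0.0076  1.1004 -0.0123] p [0.5043 0.1794 0.1833] sum -0.0276 xax [ 0.026  0.012 -1.   ] jaw deg 12.41 F [-1.7  2.2  3.6] [0.4  0.42 0.01] w 0.0242
```

Request:
{"api": "move_arm", "payload": {
  "targets": "0 0 0 0 0;0 0 0 0 0;0 0 0 0 0;0 0 -0.1 0 0;0 0 0 0 0;0 0 0 0 0;0 0 0 0 0;0 0 0 0 0;0 0 0 0 0;0 0 0 0 0"
}}

```text
clock: 22.65
eef_pos: [0.5045, 0.18, 0.1826]
eef_rot: [0.453, 0.547, -0.433, 0.555]
wrist_force: [-0.9, 0.8, 0.8]
width: 0.0242
```

```bash
python3 st.py; python3 - <<'E'
from h import *
snap("side","s4.png",(250,120,340,220),6)
E
```

```text
22.65 q [ 0.2081  0.2932  1.7219  0.0088  1.098  -0.0123] p [0.5045 0.18   0.1826] sum -0.0285 xax [ 0.026  0.014 -1.   ] jaw deg 12.4 F [-0.9  0.8  0.8] [0.39 0.29 0.02] w 0.0242
```

View pics/s4.png

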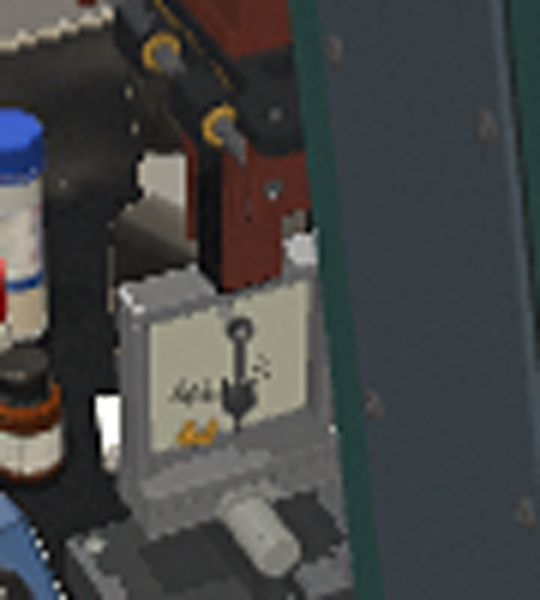

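```bash
cat > ang.py <<'E'
import sys
from ov import *
from scipy.optimize import least_squares
def run(f,x0,y0,x1,y1,base,yaw,lean,pv):
    im=cv2.imread(f).astype(int);c=bot.camera_params("side")
    b,g,r=[im[...,i] for i in range(3)]
    m=(r-b>60)&(r>110); m[:y0]=0;m[y1:]=0;m[:,:x0]=0;m[:,x1:]=0
    ys,xs=np.nonzero(m);w=(r-b)[ys,xs]
    print("brass n",len(xs),xs.min(),xs.max(),ys.min(),ys.max())
    mk=np.array([np.average(xs,weights=w),np.average(ys,weights=w)])
    d=np.array([np.cos(yaw),np.sin(yaw),0]);l=np.array([-np.sin(yaw),np.cos(yaw),0])
    up=np.array([0,0,1.])*np.cos(lean)+l*np.sin(lean);la=l*np.cos(lean)-np.array([0,0,1.])*np.sin(lean)
    P=lambda a,R:np.array(base)+up*(.0021+.088-R*np.cos(a))+la*R*np.sin(a)-d*.013
    p0=proj(c,[P(0,0)])[0]; print("pivot proj",p0,"used",pv,"mark px",mk)
    off=np.array(pv)-p0
    s=least_squares(lambda v:proj(c,[P(v[0],v[1])])[0]+off-mk,[.2,.054]).x
    print("mark angle",s[0],"radius",s[1],"tip0 px",proj(c,[P(0,.054)])[0]+off)
    return im
E
python3 - <<'E'
from ang import *
im=run("pics/raw_s4.png",270,183,290,200,[.5045,.1785,.06],.216,0,(289.4,174.6))
cv2.imwrite("pics/z5.png",cv2.resize(im[165:200,268:310].astype(np.uint8),None,fx=16,fy=16,interpolation=cv2.INTER_NEAREST))
E
```

```text
brass n 17 279 285 190 193
pivot proj [291.88326801 176.79914238] used (289.4, 174.6) mark px [282.3690205 191.9498861]
mark angle 0.38291645881279235 radius 0.05016403071096554 tip0 px [289.35278121 192.1694553 ]
```

View pics/z5.png

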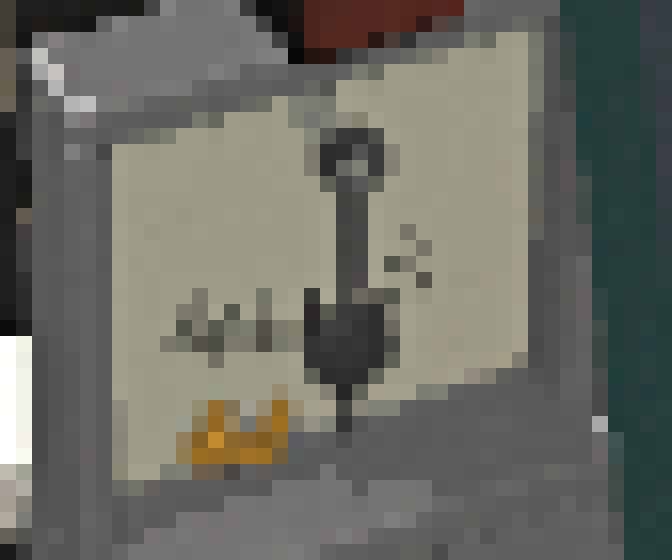

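```bash
cat >> ang.py <<'E'
def solve(pv,tip,gap,base=[.5045,.1785,.06],yaw=.216,lean=0):
    c=bot.camera_params("side");d=np.array([np.cos(yaw),np.sin(yaw),0]);l=np.array([-np.sin(yaw),np.cos(yaw),0]);z=np.array([0,0,1.])
    up=z*np.cos(lean)+l*np.sin(lean);la=l*np.cos(lean)-z*np.sin(lean)
    P=lambda a,R:np.array(base)+up*(.0901-R*np.cos(a))+la*R*np.sin(a)-d*.013
    o=np.array(pv)-proj(c,[P(0,0)])[0]
    for n,q in(("tip",tip),("gap",gap)):
        print(n,least_squares(lambda v:proj(c,[P(*v)])[0]+o-q,[.2,.05]).x)
    print([(a,np.round(proj(c,[P(a,.054)])[0]+o,1)) for a in(0,.2,.25,.3,.35)])
E
python3 -c "
from ang import *
solve((289.5,174.8),(288.9,191.25),(282.9,190.4))"; python3 st.py
```

```text
tip [0.03005917 0.04994752]
gap [0.40034007 0.04504997]
[(0, array([289.5, 192.4])), (0.2, array([285.5, 193.3])), (0.25, array([284.5, 193.4])), (0.3, array([283.5, 193.4])), (0.35, array([282.6, 193.5]))]
22.7 q [ 0.2081  0.2932  1.7219  0.0088  1.098  -0.0123] p [0.5045 0.18   0.1827] sum -0.0285 xax [ 0.026  0.014 -1.   ] jaw deg 12.4 F [-1.2  1.8 -0. ] [0.36 0.25 0.07] w 0.0237
```

Request:
{"api": "move_arm", "payload": {
  "targets": "-0.06 0.3 -0.07 0 0;-0.06 0.3 -0.06 0 0;-0.06 0.3 -0.07 0 0;-0.06 0.3 -0.07 0 0"
}}

```text
clock: 23.1
eef_pos: [0.5031, 0.1875, 0.1817]
eef_rot: [0.449, 0.544, -0.435, 0.559]
wrist_force: [-2.5, -3.7, 6.9]
width: 0.0237
```

```bash
python3 st.py
```

```text
23.1 q [ 0.2305  0.2967  1.7192 -0.0039  1.0972  0.0131] p [0.5031 0.1875 0.1817] sum -0.0285 xax [ 0.029  0.003 -1.   ] jaw deg 12.56 F [-2.5 -3.7  6.9] [-1.27  0.41 -0.03] w 0.0237
```

Request:
{"api": "move_arm", "payload": {
  "targets": "-0.08 0.35 -0.04 0 0;-0.08 0.35 -0.05 0 0;-0.08 0.35 -0.06 0 0;-0.08 0.35 -0.07 0 0;-0.08 0.35 -0.08 0 0"
}}

```text
clock: 23.6
eef_pos: [0.4999, 0.2027, 0.18]
eef_rot: [0.448, 0.543, -0.436, 0.561]
wrist_force: [-1.0, -3.3, 5.4]
width: 0.0239
```

```bash
python3 st.py
```

```text
23.6 q [ 0.2658  0.3026  1.7154 -0.0136  1.0947  0.051 ] p [0.4999 0.2027 0.18  ] sum -0.0289 xax [ 0.031 -0.004 -1.   ] jaw deg 12.66 F [-1.  -3.3  5.4] [-1.12  0.28 -0.04] w 0.0239
```

Request:
{"api": "move_arm", "payload": {
  "targets": "-0.08 0.35 -0.08 0 0;-0.08 0.35 -0.08 0 0;-0.08 0.35 -0.09 0 0;-0.08 0.35 -0.1 0 0;0 0 0 0 0;0 0 0 0 0;0 0 0 0 0;0 0 0 0 0"
}}

```text
clock: 24.4
eef_pos: [0.4966, 0.2184, 0.1766]
eef_rot: [0.447, 0.542, -0.436, 0.562]
wrist_force: [-1.6, -1.0, 4.8]
width: 0.0238
```

```bash
python3 st.py
```

```text
24.4 q [ 0.2967  0.3107  1.7129 -0.0154  1.0889  0.0817] p [0.4966 0.2184 0.1766] sum -0.0291 xax [ 0.032 -0.005 -0.999] jaw deg 12.73 F [-1.6 -1.   4.8] [-0.96  0.2  -0.09] w 0.0238
```

Request:
{"api": "move_arm", "payload": {
  "targets": "0 0 0 0 0;0 0 0 0 0;0 0 0 0 0;0 0 0 0 0;0 0 0 0 0;0 0 0 0 0;0 0 0 0 0;0 0 0 0 0;0 0 0 0 0;0 0 0 0 0;0 0 0 0 0;0 0 0 0 0"
}}

```text
clock: 25.6
eef_pos: [0.4967, 0.2183, 0.1767]
eef_rot: [0.448, 0.542, -0.436, 0.562]
wrist_force: [-0.8, -3.1, 5.3]
width: 0.0234
```

```bash
python3 st.py; python3 - <<'E'
from h import *
ims=np.array([bot.grab_frame("side")[...,::-1].astype(float) for _ in range(2)])
im=ims.mean(0).astype(np.uint8);cv2.imwrite("pics/raw_s6.png",im)
cv2.imwrite("pics/s6.png",cv2.resize(im[160:210,250:310],None,fx=12,fy=12,interpolation=cv2.INTER_NEAREST))
E
```

```text
25.6 q [ 0.2961  0.3105  1.713  -0.0148  1.0888  0.0817] p [0.4967 0.2183 0.1767] sum -0.0293 xax [ 0.032 -0.004 -0.999] jaw deg 12.68 F [-0.8 -3.1  5.3] [-0.89  0.17 -0.05] w 0.0234
```

View pics/s6.png

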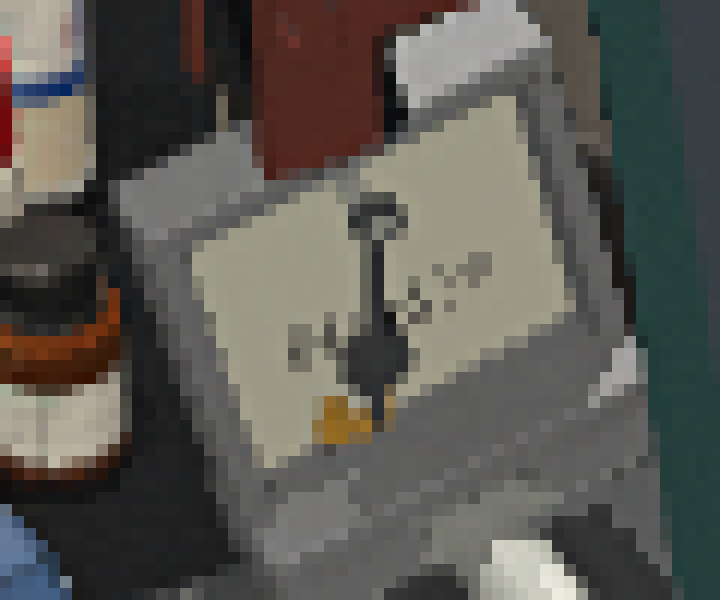

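Request:
{"api": "move_arm", "payload": {
  "targets": "-0.05 0.28 -0.06 0 0;-0.05 0.28 -0.07 0 0;-0.05 0.28 -0.07 0 0;0 0 0 0 0;0 0 0 0 0"
}}

```text
clock: 26.2
eef_pos: [0.4949, 0.2273, 0.1741]
eef_rot: [0.447, 0.542, -0.436, 0.562]
wrist_force: [0.6, -3.2, 3.8]
width: 0.0242
```

```bash
python3 st.py
```

```text
26.2 q [ 0.3137  0.3168  1.7109 -0.0161  1.0854  0.0995] p [0.4949 0.2273 0.1741] sum -0.0285 xax [ 0.032 -0.005 -0.999] jaw deg 12.7 F [ 0.6 -3.2  3.8] [-1.07  0.09 -0.04] w 0.0242
```

Request:
{"api": "move_arm", "payload": {
  "targets": "0 0 0 0 0;0 0 0 0 0;0 0 0 0 0;0 0 0 0 0;0 0 0 0 0;0 0 0 0 0;0 0 0 0 0;0 0 0 0 0;0 0 0 0 0;0 0 0 0 0;0 0 0 0 0;0 0 0 0 0"
}}

```text
clock: 27.4
eef_pos: [0.4949, 0.2272, 0.1741]
eef_rot: [0.447, 0.542, -0.436, 0.562]
wrist_force: [-0.4, -2.2, 3.0]
width: 0.0239
```

```bash
python3 st.py; python3 - <<'E'
from h import *
for _ in range(12): bot.grab_frame("side")
im=np.mean([bot.grab_frame("side")[...,::-1].astype(float) for _ in range(6)],0).astype(np.uint8);cv2.imwrite("pics/raw_s7.png",im)
o=cv2.imread("pics/raw_s6.png")
f=lambda i,m:cv2.resize(i[160:205,262:302],None,fx=10,fy=10,interpolation=m)
cv2.imwrite("pics/s7.png",np.hstack([cv2.resize(im[168:203,265:300],None,fx=16,fy=16,interpolation=cv2.INTER_NEAREST),cv2.resize(im[190:201,272:287],None,fx=15,fy=50.909,interpolation=cv2.INTER_CUBIC)]) )
a=im.astype(int)
for y in range(190,200): print(y,[int(v) for v in a[y,272:290,2]-a[y,272:290,0]],[int(v) for v in a[y,272:290].sum(1)//3])
E
python3 st.py
```

```text
27.4 q [ 0.3134  0.3168  1.7109 -0.0158  1.0854  0.0994] p [0.4949 0.2272 0.1741] sum -0.0285 xax [ 0.031 -0.005 -0.999] jaw deg 12.68 F [-0.4 -2.2  3. ] [-0.97  0.08 -0.04] w 0.0239
190 [22, 8, 16, 23, 5, -2, 0, 1, -1, -2, 12, 23, 22, 21, 22, 24, 12, 4] [150, 74, 113, 154, 58, 51, 49, 51, 51, 46, 103, 150, 147, 148, 149, 151, 122, 96]
191 [22, 14, 17, 23, 10, -2, -3, -3, -1, -3, 17, 22, 22, 22, 12, 3, 1, 2] [149, 107, 112, 155, 93, 50, 50, 52, 49, 45, 122, 150, 148, 150, 122, 95, 93, 91]
192 [22, 21, 21, 22, 7, -5, -2, -3, -7, 13, 21, 22, 18, 14, 1, 0, 0, 3] [147, 146, 146, 152, 90, 46, 48, 49, 46, 69, 153, 151, 136, 124, 92, 90, 92, 93]
193 [21, 22, 21, 20, 9, 59, -2, -8, 48, 104, 20, 13, 3, 1, 1, 2, 2, 2] [147, 147, 148, 151, 110, 99, 74, 47, 70, 126, 155, 124, 94, 93, 90, 92, 92, 93]
194 [21, 21, 20, 17, 98, 110, 53, -13, 127, 89, -3, 2, 1, 3, 1, 2, 2, 1] [147, 147, 148, 151, 93, 98, 100, 44, 111, 100, 99, 94, 91, 91, 92, 94, 92, 92]
195 [22, 21, 20, 15, 100, 109, 75, -15, 108, 89, -4, 0, 1, 4, 3, 1, 0, 1] [146, 147, 148, 152, 83, 96, 86, 43, 91, 100, 93, 92, 92, 94, 93, 93, 93, 93]
196 [21, 21, 20, 45, 99, 107, 113, 18, 55, 31, 0, 3, 2, 3, 1, 1, 1, 2] [147, 147, 148, 111, 82, 93, 100, 56, 94, 68, 93, 92, 92, 93, 92, 93, 92, 93]
197 [22, 22, 21, 20, 76, 57, 60, -4, 3, 1, 0, 2, 3, 1, 1, 1, 1, 1] [147, 148, 151, 151, 84, 96, 95, 92, 95, 91, 93, 92, 93, 94, 92, 93, 94, 94]
198 [23, 24, 13, 0, 4, 2, 2, -1, 1, 2, 2, 3, 1, 1, 0, 1, 2, 0] [150, 151, 124, 97, 91, 95, 95, 95, 93, 94, 94, 93, 95, 93, 93, 92, 95, 109]
199 [13, 2, 1, 2, -1, 0, 1, 0, 1, 3, 1, 2, 1, 1, 0, 2, 1, 1] [124, 96, 94, 93, 93, 94, 95, 94, 94, 93, 94, 94, 94, 94, 92, 108, 98, 92]
28.3 q [ 0.3134  0.3167  1.7109 -0.0158  1.0854  0.0994] p [0.4949 0.2272 0.1741] sum -0.0285 xax [ 0.031 -0.005 -0.999] jaw deg 12.68 F [-1.  -2.1  3.4] [-0.97  0.11 -0.03] w 0.0233
```

View pics/s7.png

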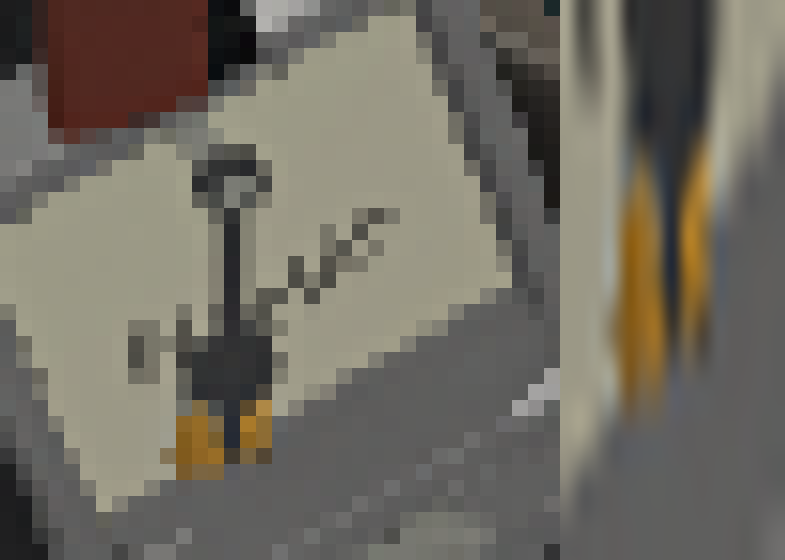

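```bash
python3 -c "
from workcell import bot
print(bot.sign_off())"; python3 st.py
```

```text
the job is handed in; nothing more can be done
None
the job is handed in; nothing more can be done
```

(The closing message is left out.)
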